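# Torque a cutter spindle nut to the click

## Task

Take the steel lock pin out of the small wooden block and lower it right down into the hole of the grey tightening stand, between the two lugs of the spindle flange, and let go of it. Then swing the click wrench that sits on the spindle nut clockwise (seen from above) until you feel it break over, and stop at once, without forcing it on past the click. Leave the pin in, with the lug against it, let the wrench go where it is so that it snaps straight again, and leave the other things on the table alone.

Things in the scene. Friction and masses are not known exactly. Their poses are not given: they have to be found in the camera images.
- lock_pin: Upright steel pin: shank 12 mm in diameter with a 5 mm chamfered foot, from 0 to 60 mm; above it a dark cylindrical grip 20 mm in diameter from 60 to 98 mm. 0.12 kg. Origin at the foot's centre, z up the pin. It starts upright in the wooden block.
- park: Fixed wooden block 60 x 60 x 35 mm; origin at the centre of its underside. Its hole (14 mm wide, 24 mm deep, in the centre of the top) holds the lock pin at the start, the foot 11 mm above the table.
- stand: Fixed grey cast plate 120 mm (x) by 200 mm (y) by 30 mm high, origin at the centre of its underside, under the nut axis. It carries an upright spindle: a steel flange (radius 48 mm), on it the nut and the wrench. Two 14 mm wide lugs of the flange, from 36 to 48 mm above the table, stand either side of the lock hole with a gap of 32 mm between them.
- lock_hole (a point): Centre of the mouth of the stand's blind hole, 30 mm above the table: 14 mm wide, 24 mm deep, small chamfer. Axes are the stand's: z up; the nut axis lies 65 mm away along its +y.
- spindle_axis (a point): On the vertical axis of spindle, nut and wrench, at the stand's top (30 mm above the table). Nut, wrench head and the threaded end stand no higher than 100 mm above the table, within 30 mm of the axis.
- lug_face (a point): Middle of the face toward the pin of the lug that comes up against the pin as the spindle turns clockwise; 65 mm from the axis, 42 mm above the table; 6 mm from the pin's axis when it touches. Axes turn with the spindle. The spindle turns with slight friction (0.15 N m): without the pin it turns with the wrench and never clicks.
- wrench_grip (a point): Middle of the wrench's black round grip (26 mm in diameter, 115 mm long), 180 mm from the nut axis, on the handle's centre line 78 mm above the table. x points outward along the handle, z up. About 65 mm of free air lies under the grip; low bystanders may lie below, nothing tall stands beside it.
- wrench: The click wrench's handle; origin at its pivot, x outward. Clockwise it turns easily till the lug meets the pin, then against 0.4 N m while the nut runs home; how far cannot be seen (start to click 0.1 to 0.7 rad in all). Then the force climbs steeply to about 9 N at the middle of the grip, the handle breaks over and the force falls, to about 60 % after 0.05 rad. Let go, it snaps straight.
- wrench_head (a point): The handle's break-over pivot, on the wrench head, 35 mm from the nut axis and 78 mm above the table. x points outward along the unbroken handle, y horizontally to the left of that, z up.
- wrench_mark (a point): Mark on the handle's centre line 60 mm out from the pivot. In the frame of wrench_head its y is 0 with the handle straight, -2.1 mm at 0.035 rad of break-over (clicked) and -5.7 mm at 0.095 rad (forced past the click; hard stop at 0.115 rad). The middle of the grip travels 2.4 times as far (5 mm and 14 mm).
- star_knob: Bystander, not to be disturbed: black five-lobed star knob 37 mm wide with an upright stud, 42 mm tall. Origin at the centre of its underside.
- offcut_block: Bystander, not to be disturbed: wooden offcut 60 x 110 x 38 mm. Origin at the centre of its underside.
- tape_measure: Bystander, not to be disturbed: tape measure 36 x 76 x 63 mm, standing. Origin at the centre of its underside.
- chisel: Bystander, not to be disturbed: bench chisel 268 mm long, lying. Origin at the centre of its underside.
- hex_keys: Bystander, not to be disturbed: folding hex-key set 29 x 99 x 22 mm. Origin at the centre of its underside.
- blade_spanner: Bystander, not to be disturbed: flat open-ended spanner 190 mm long, 9 mm thick, lying. Origin at the centre of its underside.

How it is judged:
By the outcome, as a careful person would: the job done as asked, in the order asked, and still so for the second after the job is handed in, with the robot touching nothing.
It also fails if it takes over 70 s, if anything falls off the work surface, if the arm or the gripper's body presses on something with over 40 N, if the wrist force passes 120 N, or if a joint passes its speed limit or range.

## Robot

A 7-joint arm with a two-finger parallel gripper is mounted at the origin on the work surface; the furniture and walls round the work are solid. World frame = base frame: x ahead of the robot, y to its left, z up, the work surface at z = 0. Lengths are in m, angles in rad, forces in N, time in s.
With the tool pointing down it reaches from about 0.425 to 0.95 m from the base axis. Payload 4.7 kg.
Tool frame: the origin (TCP) lies on the centre line of the jaws, within the pads' length; the fingertips stand robot.nose_length ahead of it and the grasp point (between the pads) lies 8 mm behind it (robot.nose_length is the distance from the TCP to the fingertips, in m); z points along the fingers, y is the line along which they close (so a half turn about z gives the same grasp; the last joint's range is limited). The gripper opens to 85 mm and grips with 20 to 120 N. Pads are 22 mm wide; open, the fingers measure 114 mm over their backs; the gripper's body (76 mm by 85 mm) begins 54 mm behind the grasp point. The pads swing forward as they close: fully open they stand 13 mm farther back than shut.
Start: joints at [-1.28, 0.469, -0.049, 1.532, 0.024, 1.141, -0.082], TCP at [0.212, 0.641, 0.242] pointing down, gripper open.
Joint ranges: [-2.59, 2.59], [-0.33, 1.99], [-1.39, 1.29], [0.1, 2.45], [-1.04, 4.18], [0.21, 1.99], [-2.66, 2.66]. Speed limits (rad/s): [2.57, 2.57, 3.14, 3.14, 3.14, 3.14, 3.14].

## Interface

Orientations are given as [roll, pitch, yaw] about the fixed x, y, z axes, in that order (R = Rz(yaw) Ry(pitch) Rx(roll)).
In Python, from plant import robot gives the robot as it stands. Calls block until the motion is done:
- robot.goto(position, orientation): joint-space move of the TCP to a pose.
- robot.move_straight(position, vel=0.15, attitude=None, contact_N=None): straight line of the TCP; attitude=None keeps the orientation; vel is the mean speed in m/s. With contact_N (N) it stops when the force on the tool has changed by that much, and returns True; else False.
- robot.move_joints(angles): joint-space move.
- robot.grip(opening, strength=None): opening from 0.0 (shut) to 1.0 (fully open); strength is the grip in N (None keeps the last); returns when the fingers have stopped.
- robot.sleep(seconds).
- robot.inverse_kinematics(position, orientation): joint angles nearest the present ones, or None.
- robot.sense(): the state.
- robot.grab_frame(name): name is "side" or "top"; returns a dict with "image" (384x512x3 uint8, red, green, blue), "range_z" (384x512 float32, m along the optical axis (not along the pixel's ray), 0 where there is no reading), "fx", "fy", "cx", "cy" (pixels), "R" (3x3) and "t" (3): a world point X has camera coordinates R X + t. Camera axes: x right, y down, z forward; pixel columns grow to the right and rows downward; lengths in m; the calibration is good to about 2 mm. A picture is of the moment at which its call begins.
A pose or a line that the arm cannot do raises robot.IKError and nothing moves.
- robot.close_job(): hands the job in; it is judged then, once.
The state is a dict: "t": time; "joint_pos": joint angles; "joint_velocities": joint speeds; "effort": joint torques, N m; "tcp_pos": TCP position; "tcp_rot": TCP orientation; "wrist_force": force on the tool from outside, world axes, zero at the start; "torque": the same for the moment, N m; "opening": opening from 0.0 (shut) to 1.0 (fully open); "gripper_force": force on a finger pad.
Only numpy, scipy, OpenCV 4.12 (cv2) and the standard library are available. Lean on these libraries where they do the work, as an engineer would, in place of code of your own. Each camera call takes 0.05 s, during which the arm holds its last target. There are 200 camera calls.

## Working session

There is one attempt and no reset: what is moved stays moved. The work goes in short steps, each a Python script; the robot and the scene stay as the last script left them, time stands still between calls to the robot, and variables do not carry over. Pictures are saved under pics/ and viewed, at most 10 in all, crops included, and the job is handed in when it is done.

```bash
mkdir -p pics; ls; cat > h.py <<'E'
import numpy as np, cv2
from plant import robot
def shot(name,fn=None):
    f=robot.grab_frame(name)
    if fn: cv2.imwrite('pics/'+fn,f["image"][:,:,::-1]); np.savez('pics/'+fn+'.npz',**f)
    return f
def cloud(f):
    v,u=np.mgrid[0:384,0:512]; z=f["range_z"]
    P=np.stack([(u-f["cx"])/f["fx"]*z,(v-f["cy"])/f["fy"]*z,z],-1)
    W=(P-f["t"])@f["R"]; W[z==0]=np.nan
    return W
def onplane(f,u,v,h):
    d=np.array([(u-f["cx"])/f["fx"],(v-f["cy"])/f["fy"],1.])@f["R"]; o=-f["R"].T@f["t"]
    return o+d*(h-o[2])/d[2]
E
python3 - <<'E'
from h import *
for n in("top","side"):
    f=shot(n,n+"1.png"); print(n,f["fx"],-f["R"].T@f["t"],f["R"].round(2).tolist())
s=robot.sense();print(s,robot.nose_length)
E
```

```text
pics
top 392.66825459676625 [0.33379095 0.09508341 1.04546903] [[0.03, -1.0, 0.0], [-0.98, -0.03, -0.2], [0.2, 0.01, -0.98]]
side 374.7988523747782 [0.53095415 0.91102018 0.49958743] [[-1.0, 0.02, -0.01], [0.01, 0.48, -0.88], [-0.01, -0.88, -0.48]]
{'t': 0.1, 'joint_pos': array([-1.27991454,  0.4693743 , -0.04857692,  1.53351701,  0.02410532,
        1.14099989, -0.08227795]), 'joint_velocities': array([ 0.0007112 , -0.00030766,  0.00068261, -0.00536027, -0.00152436,
        0.00056815,  0.0007564 ]), 'effort': array([ 7.62922682e-04, -5.11513495e+01, -4.67916916e-02, -2.38391250e+01,
        1.08242675e-02,  4.39424810e-03,  1.24174863e-05]), 'tcp_pos': array([0.21203906, 0.64032846, 0.2413815 ]), 'tcp_rot': array([-3.13988120e+00,  7.04090389e-05,  2.82184687e+00]), 'wrist_force': array([ 0.02490125,  0.08532396, -0.01138955]), 'torque': array([0.01857179, 0.03111506, 0.00716549]), 'gripper_force': 0.0, 'opening': 0.9966723000538366} 0.011
```

View pics/top1.png

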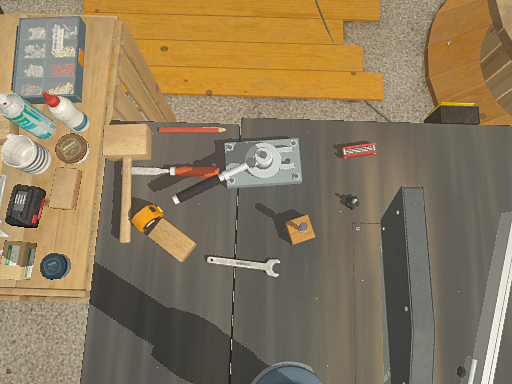

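View pics/side1.png

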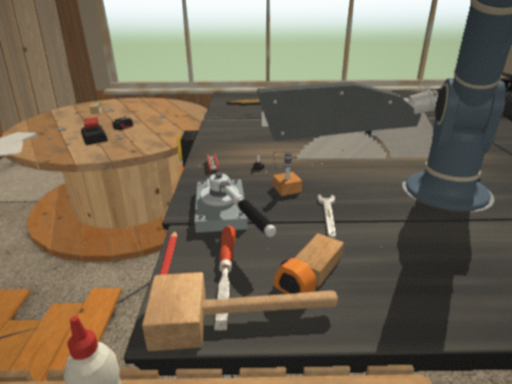

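The top view shows the stand at about (262,163), the nut at (263,157), the grip end at (178,199) and the pin in its block at (302,228). The chisel handle lies beside and under the grip's path at about (195,171). Next I'll look closer at the stand.

```bash
python3 - <<'E'
from h import *
a=cv2.imread('pics/top1.png')[115:250,165:325]; b=cv2.imread('pics/side1.png')[140:240,180:310]
a=cv2.resize(a,None,fx=5,fy=5,interpolation=2)[:600]
cv2.imwrite('pics/c1.png',a[:600,:800]); cv2.imwrite('pics/c2.png',cv2.resize(b,None,fx=6,fy=6,interpolation=2))
f=dict(np.load('pics/top1.png.npz')); W=cloud(f)
for u,v in[(263,157),(302,228),(289,163),(240,150),(200,188),(178,199),(230,145),(200,171),(285,235)]: print(u,v,W[v,u].round(4))
E
```

```text
263 157 [0.6144 0.0852 0.0988]
302 228 [ 0.4382 -0.0127  0.1093]
289 163 [0.6151 0.0158 0.0485]
240 150 [0.6518 0.1469 0.032 ]
200 188 [0.5322 0.2397 0.0886]
178 199 [0.5024 0.2921 0.0901]
230 145 [0.6641 0.1742 0.0348]
200 171 [0.5916 0.2519 0.0263]
285 235 [ 0.4305  0.0197 -0.0009]
```

View pics/c1.png

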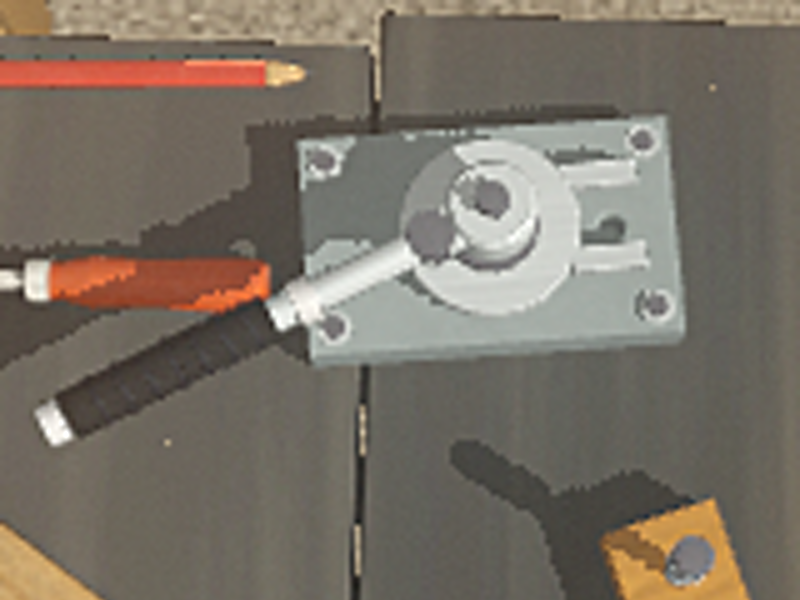

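View pics/c2.png

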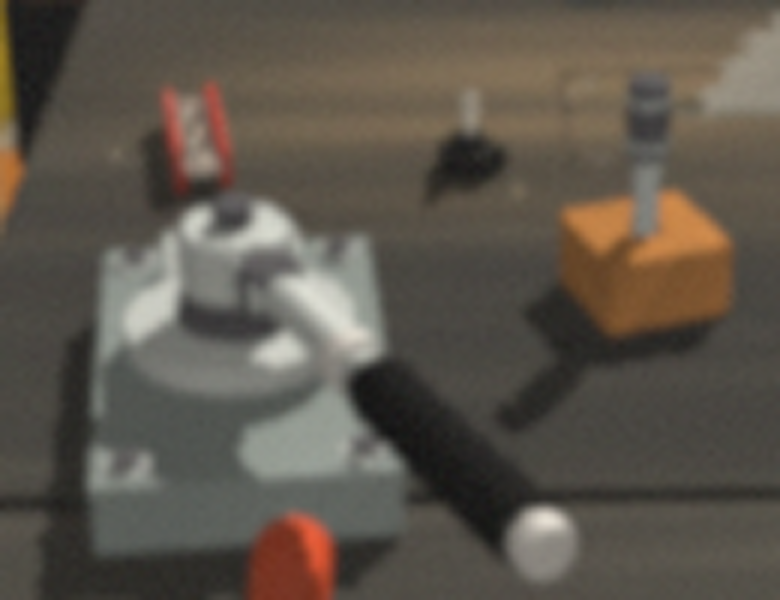

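The crops show the plate bolts at (323,162), (642,140), (655,303) and (333,326), crop pixels at 5x with offset (165,115). The lock hole is at about (608,228), between the lugs on the right. The pin's top is at about (690,560), and the wrench handle points lower-left with free table around the grip.

```bash
python3 - <<'E'
from h import *
f=dict(np.load('pics/top1.png.npz')); W=cloud(f)
c=lambda u,v:(165+u/5-.4,115+v/5-.4)
B=np.array([onplane(f,*c(u,v),.033)[:2] for u,v in[(323,162),(642,140),(655,303),(333,326)]])
ax=B.mean(0); d=(B[1]-B[0])+(B[2]-B[3]); d/=np.linalg.norm(d); print("stand centre",ax,"dir",d,"hole pred",ax+.065*d,"seen",onplane(f,*c(608,228),.03)[:2])
K=np.array([onplane(f,*c(u,v),.03)[:2] for u,v in[(298,140),(667,115),(684,330),(312,350)]]); print("corners ctr",K.mean(0),np.linalg.norm(K[1]-K[0]),np.linalg.norm(K[3]-K[0]))
m=(W[...,2]>.09)&(W[...,2]<.12)&(np.hypot(W[...,0]-.438,W[...,1]+.0127)<.03)
print("pin top cloud",m.sum(),np.median(W[m],0),(W[m].min(0)+W[m].max(0))/2, "px",np.argwhere(m).mean(0))
v,u=np.argwhere(m&(W[...,2]>.105)).mean(0); print("pin ray",u,v,onplane(f,u,v,.109))
hsv=cv2.cvtColor(f["image"],cv2.COLOR_RGB2HSV)
m=(hsv[...,1]>110)&(hsv[...,0]>5)&(hsv[...,0]<25)&(np.hypot(W[...,0]-.43,W[...,1]+.01)<.06)&(abs(W[...,2]-.035)<.006)
r=cv2.minAreaRect(np.argwhere(m)[:,::-1].astype(np.float32)); print("park top",r,onplane(f,*r[0],.035))
# grip: top ridge of handle
m=(W[...,2]>.075)&(W[...,2]<.1)&(W[...,1]>.13)&(W[...,1]<.33)&(W[...,0]>.45)&(W[...,0]<.62)
P=W[m]; p0=P[:,:2].mean(0); _,_,V=np.linalg.svd(P[:,:2]-p0); h=V[0]*np.sign(V[0][1]); print("handle dir",h,p0,m.sum(),"axis offset",np.cross(h,p0-ax),"far end",((P[:,:2]-ax)@h).max())
print("grip mid",ax+.18*h,"angle",np.arctan2(h[1],h[0]))
g=dict(np.load('pics/side1.png.npz'));Wg=cloud(g)
m=(Wg[...,2]>.075)&(np.hypot(Wg[...,0]-.438,Wg[...,1]+.0127)<.04); print("side pin",m.sum(),np.median(Wg[m],0))
v,u=np.argwhere(m).mean(0); o=-g["R"].T@g["t"]; q=onplane(g,u,v,.09); print("side ray at y",o+(q-o)*((-.0127-o[1])/(q-o)[1]))
print(robot.inverse_kinematics([.438,-.0127,.2],[np.pi,0,np.pi/2]),robot.inverse_kinematics([.438,-.0127,.2],[np.pi,0,-np.pi/2]))
E
```

```text
stand centre [0.62273064 0.08609764] dir [ 0.10431953 -0.99454383] hole pred [0.62951141 0.02145229] seen [0.62786726 0.02198445]
corners ctr [0.62334015 0.08499404] 0.20072259809229867 0.11687241808031978
pin top cloud 62 [ 0.44318367 -0.01505662  0.10853258] [ 0.4434908  -0.01552026  0.10148571] px [226.03225806 302.93548387]
pin ray 303.3333333333333 225.64705882352942 [ 0.44398667 -0.01584928  0.109     ]
park top ((300.0, 229.0000457763672), (23.40085220336914, 23.400854110717773), 71.56504821777344) [ 0.44376646 -0.01609794  0.035     ]
handle dir [-0.48462362  0.87472278] [0.54449929 0.223834  ] 737 axis offset 0.0016804455441908478 far end 0.2509486290676815
grip mid [0.53549839 0.24354774] angle 2.076729157648732
side pin 102 [ 0.44499812 -0.00956805  0.09621205]
side ray at y [ 0.44483173 -0.0127      0.09452545]
[-0.65249779  0.13487644  0.64958535  2.14470381 -0.10469508  0.89192845
  0.05858356] [ 1.00735446  0.39148678 -1.29193179  2.06916987  0.44880564  1.00736715
  2.6267875 ]<stdin>:15: DeprecationWarning: Arrays of 2-dimensional vectors are deprecated. Use arrays of 3-dimensional vectors instead. (deprecated in NumPy 2.0)
```

```bash
python3 - <<'E'
from h import *
A=[np.pi,0,1.675]
robot.goto([.444,-.0158,.25],A); robot.grip(.6,40)
print("c",robot.move_straight([.444,-.0158,.085],.12,contact_N=8))
robot.grip(0,50); s=robot.sense(); print(s["t"],s["opening"],s["gripper_force"],s["wrist_force"],s["tcp_pos"])
robot.move_straight([.444,-.0158,.18],.1); robot.sleep(.2)
s=robot.sense(); print(s["t"],s["opening"],s["wrist_force"],s["tcp_pos"])
a=shot("top","t2.png");b=shot("side","s2.png")
cv2.imwrite('pics/v2.png',np.vstack([cv2.resize(x["image"][y0:y0+100,x0:x0+200],None,fx=3,fy=3)[:,:,::-1] for x,x0,y0 in((a,200,150),(b,180,90))]))
E
```

```text
c False
4.925 0.22016916376107926 48.61616671085358 [-1.09734532  0.19795976  4.98608627] [ 0.44413073 -0.01576509  0.08541607]
6.225 0.2236038028050619 [-0.08330168 -0.25156031 -0.91217446] [ 0.44369141 -0.01590904  0.17951203]
```

View pics/v2.png

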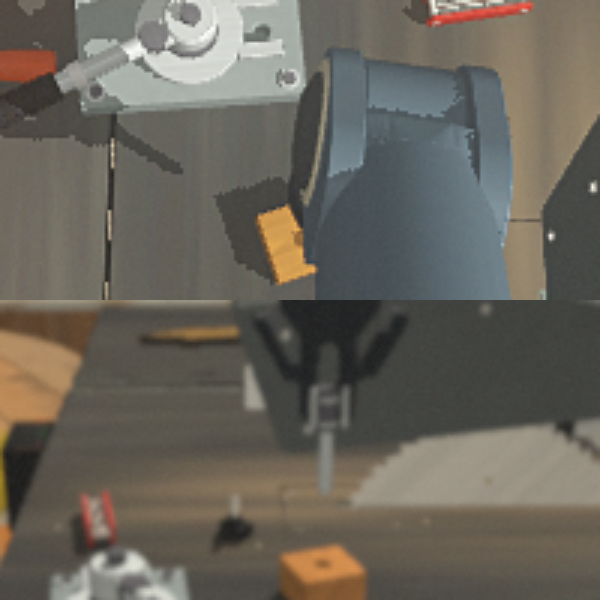

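The pin is held and clear of the park block: shank tip at about (327,490), empty hole at (322,562) in the composite. Now I'll insert it by feel.

```bash
python3 - <<'E'
from h import *
H=np.array([.629,.0213])
robot.move_straight([*H,.18],.15); robot.move_straight([*H,.125],.1)
ok=False
d=np.array([.104,-.9945]); n=np.array([.9945,.104])
for r,k in [(0,0)]+[(.0018,i) for i in range(6)]+[(.0032,i) for i in range(10)]:
    a=2*np.pi*k/(6 if r<.002 else 10); p=H+r*(np.cos(a)*n+np.sin(a)*d)
    robot.move_straight([*p,.110],.06)
    c=robot.move_straight([*p,.083],.03,contact_N=6)
    s=robot.sense(); print(r,k,c,s["t"].__round__(1),s["tcp_pos"].round(4),s["wrist_force"].round(1))
    if s["tcp_pos"][2]<.093: ok=True; break
    if s["t"]>30: break
print(ok)
shot("side","s3.png");shot("top","t3.png")
E
```

```text
0 0 False 9.9 [0.6292 0.0212 0.0832] [ 0.7 -0.3 -1.7]
True
```

```bash
python3 - <<'E'
from h import *
p=robot.sense()["tcp_pos"]
c=robot.move_straight([.629,.0213,.078],.02,contact_N=5)
s=robot.sense(); print(c,s["tcp_pos"].round(4),s["wrist_force"].round(1))
robot.grip(.5); robot.sleep(.2)
q=robot.sense()["tcp_pos"]
robot.move_straight([.629,.0213,.2],.15)
robot.goto([.46,.19,.25],[np.pi,0,1.675])
s=robot.sense(); print(s["t"],s["tcp_pos"],s["wrist_force"].round(2))
a=shot("top","t4.png");b=shot("side","s4.png")
cv2.imwrite('pics/v4.png',np.vstack([cv2.resize(x["image"][y0:y0+100,x0:x0+200],None,fx=3,fy=3)[:,:,::-1] for x,x0,y0 in((a,150,110),(b,150,130))]))
E
```

```text
True [0.6295 0.0213 0.0805] [-0.8 -0.2  5.4]
12.7167 [0.46079399 0.18912816 0.24986645] [0.79 0.15 1.21]
```

View pics/v4.png

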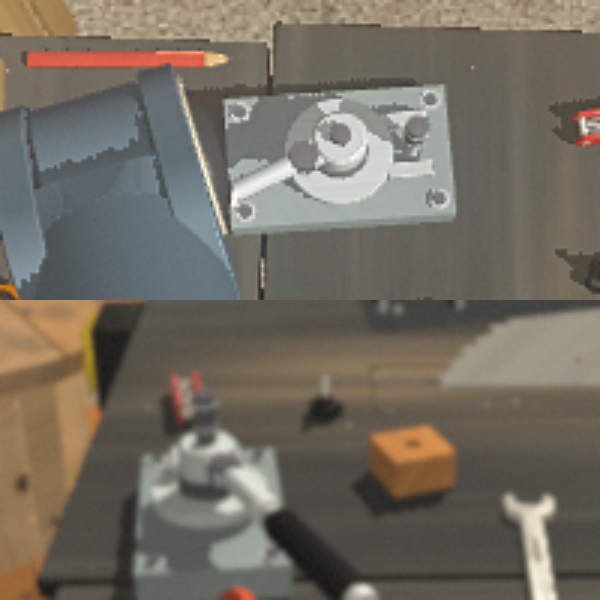

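The pin stands seated between the lugs, its dark grip at about (415,128) in the composite. Next I'll push the wrench with force feedback.

```bash
cat > push.py <<'E'
from h import *
ax=np.array([.6227,.0861]); R=.18
def pose(phi,back):   # TCP pose behind the handle (centre line at angle phi), 'back' m behind it
    h=np.array([np.cos(phi),np.sin(phi)]); t=np.array([h[1],-h[0]])
    return [*(ax+R*h-back*t),.070],[np.pi,0,phi-np.pi/2],t
def ang():
    p=robot.sense()["tcp_pos"][:2]-ax; return np.arctan2(p[1],p[0])
phi=2.077
E
python3 - <<'E'
from push import *
for f in (2.2,2.077,1.7,1.3):
    p,A,_=pose(f,.03); print(f,np.round(robot.inverse_kinematics(p,A),2)); A[2]+=np.pi; q=robot.inverse_kinematics(p,A);print(None if q is None else q.round(2))
print(robot.sense()["joint_pos"].round(2))
E
```

```text
2.2 [-0.97  0.54  0.64  2.04 -0.48  0.71 -0.97]
[-0.62  0.47  0.17  2.02 -0.13  0.66  1.83]
2.077 [-1.    0.58  0.67  1.99 -0.52  0.75 -1.07]
[-0.64  0.5   0.19  1.97 -0.14  0.68  1.71]
1.7 [-1.03  0.71  0.77  1.83 -0.64  0.87 -1.39]
[-0.68  0.59  0.26  1.81 -0.21  0.77  1.38]
1.3 [-1.    0.84  0.88  1.66 -0.75  1.01 -1.7 ]
[-0.68  0.69  0.34  1.64 -0.28  0.86  1.07]
[-1.02  0.19  0.64  1.96 -0.13  1.03 -0.23]
```

```bash
python3 - <<'E'
from push import *
robot.grip(0,40)
p,A,t=pose(phi,.05); p2=p[:]; p2[2]=.2
robot.goto(p2,A); c=robot.move_straight(p,.12,contact_N=8); print("down",c)
robot.sleep(.2); F0=robot.sense()["wrist_force"]
c=robot.move_straight(pose(phi,.026)[0],.06,contact_N=3)
log=[];pk=0;pa=None;f=phi;base=ang();done=False
while f>phi-1.0:
    a0=ang(); F=-(robot.sense()["wrist_force"]-F0)@np.array([*pose(f,0)[2],0])
    s=robot.sense();log.append((round(s["t"],2),round(f,3),round((base-a0)*R*1e3,1),round(float(F),1)))
    if F>pk and F>3: pk,pa=F,a0
    trav=(pa-a0)*R if pa else 0
    if pk>6 and ((trav>.0062 and F<.9*pk)): done=True;break
    if F>14 or s["t"]>55: break
    f-=(.001 if F>3 or pk>6 else .002)/R
    q,A,_=pose(f,.026); robot.move_straight(q,.03,attitude=A)
q,A,_=pose(f,.08); robot.move_straight(q,.08,attitude=A)
q[2]=.25; robot.move_straight(q,.15)
print(done,pk); [print(*l) for l in log[::5][:20]]; print('--'); [print(*l) for l in log[-22:]]
print(robot.sense()["t"])
E
```

```text
down False
True 9.239690558297161
16.24 2.077 0.0 0.1
17.49 2.021 10.3 0.7
18.74 1.966 20.2 0.9
19.99 1.91 30.2 -0.8
21.24 1.855 40.2 -0.4
22.49 1.799 50.2 1.4
23.74 1.744 59.7 3.7
24.99 1.716 63.0 8.6
26.24 1.688 68.8 6.3
--
21.24 1.855 40.2 -0.4
21.49 1.844 42.0 1.6
21.74 1.833 43.8 2.5
21.99 1.821 46.1 2.3
22.24 1.81 48.2 2.9
22.49 1.799 50.2 1.4
22.74 1.788 52.2 2.1
22.99 1.777 54.2 0.9
23.24 1.766 56.2 1.4
23.49 1.755 58.1 2.3
23.74 1.744 59.7 3.7
23.99 1.738 60.4 5.8
24.24 1.733 61.2 5.9
24.49 1.727 61.9 7.2
24.74 1.721 62.5 8.0
24.99 1.716 63.0 8.6
25.24 1.71 63.9 9.2
25.49 1.705 65.1 8.3
25.74 1.699 66.3 7.4
25.99 1.694 67.6 8.1
26.24 1.688 68.8 6.3
26.49 1.683 70.1 5.8
28.6667
```

```bash
python3 - <<'E'
from push import *
p=robot.sense()["tcp_pos"]; robot.goto([.40,.25,.3],[np.pi,0,.3])
a=shot("top","t5.png");b=shot("side","s5.png")
cv2.imwrite('pics/v5.png',np.vstack([cv2.resize(x["image"][y0:y0+100,x0:x0+200],None,fx=3,fy=3)[:,:,::-1] for x,x0,y0 in((a,150,110),(b,150,140))]))
E
```

```text
(no output)
```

View pics/v5.png

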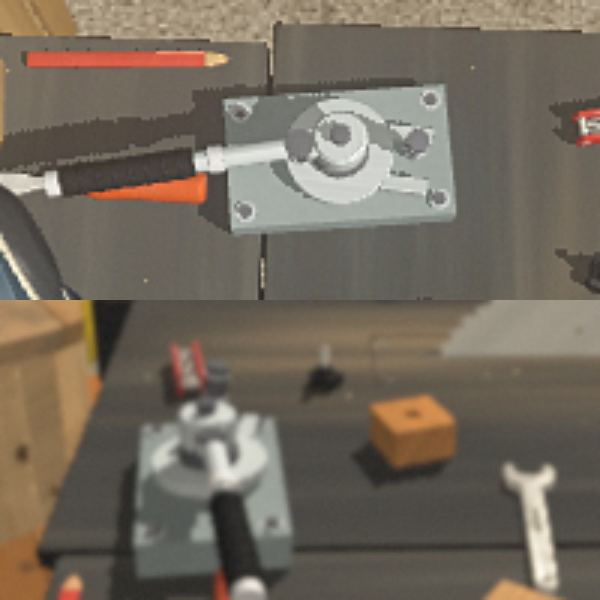

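The pin is still seated at about (416,138) with the upper lug against it. The handle is straight from (300,147) to (55,183), and nothing else has moved.

```bash
python3 -c "
from plant import robot
print(robot.close_job())"
```

```text
the job is handed in; nothing more can be done
None
```

The job is handed in: the pin is seated in the stand with the lug against it, the wrench clicked at about 9.2 N and was let go at about 5.8 N just past the click, and the last pictures show the handle straight and no bystander in view moved.

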